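# Lay the sawn tubes in the cut-parts tray

## Robot

A 6-joint arm with a two-finger parallel gripper is mounted at the origin on the work surface. World frame = base frame: x ahead of the robot, y to its left, z up, the work surface at z = 0. Lengths are in m, angles in degrees, forces in N, time in s.
With the tool pointing down it reaches from about 0.425 to 1.125 m from the base axis. Payload 14.9 kg.
Tool frame: the origin (TCP) lies at the very end of the fingers, on their centre line; the grasp point (between the pads) lies 19 mm behind it; z points along the fingers, x is the direction in which the jaws open and shut, and the axes are right-handed (so a half turn about z gives the same grasp; the last joint's range is limited). The gripper opens to 91 mm and grips with 3 to 60 N. Pads are 32 mm wide; open, the fingers measure 118 mm over their backs; the gripper's body (76 mm by 178 mm) begins 60 mm behind the grasp point.
Start: joints at [69.712, 21.709, 99.362, -0, 58.929, -1.908], TCP at [0.221, 0.664, 0.214] pointing down, gripper open.
Joint ranges: [-158.91, 158.91], [-42.39, 125.64], [0.06, 152.35], [-60.88, 240.88], [17.5, 164.5], [-176.32, 176.32]. Speed limits (degrees/s): [108.29, 108.29, 136.94, 180, 180, 180].

## Interface

Orientations are given as a 3x3 rotation matrix whose columns are the frame's x, y, z axes.
In Python, from workcell import env, vision gives the robot as it stands.
- The arm moves only by the tool drive_tool, never from a script. Its argument "steps" is a list that holds one entry, the list of rows, each a list of 5 numbers: the finger opening in cm, from 0 to 9.12, then the shift along the world's x, y, z in cm, then the turn about the world's z in degrees. In form: [[[claw, x, y, z, roll], ...]]. A call has 1 to 20 rows; each row is the pose to reach, as a shift and turn from the pose commanded when the call began; what a row does not reach only later rows make up. A row lasts 1/10 s, in which the tool goes at most 50 mm and 8.59 degrees, less where a joint would pass 70% of its speed; a pose out of reach is approached as far as the arm can. A call with a gripper value outside its range is refused whole. The fingers move at their own pace and stop on an object; "newtons" is the grip in N (left out, the last holds). Time passes only in rows, so rows that repeat a pose let the fingers close. It gives the time, the measured TCP pose, the force and the opening at its end, in the units of the state.
- env.get_state(): the state, without advancing time (a new reading comes with each control period).
- vision.capture(name): name is "scene" or "side" or "wrist"; returns the picture (420x560x3 uint8, red, green, blue); there is no depth.
- vision.camera_params(name): a dict with "vertical_fov" (degrees; the focal length in pixels is half the picture's height over the tangent of half this angle, whatever the lens; pixels are square), "cx", "cy" (the principal point, pixels), "rvec" (rotation vector, rad) and "tvec" (3), from world to camera coordinates, as OpenCV has them; the wrist camera has in their place "T_tool_cam" (4x4, takes a point from camera to tool coordinates, whose origin is the TCP and whose axes are the tool frame's). Camera axes: x right, y down, z forward; pixel columns grow to the right and rows downward; lengths in m; the calibration is good to about 2 mm. A picture is of the moment at which its call begins: read the wrist's pose just before it. camera_params takes no time and is no camera call.
- env.close_job(): hands the job in, once; it reports no verdict.
The state is a dict: "time": time; "joint_positions": joint angles; "joint_vel": joint speeds; "effort": joint torques, N m; "ee_pos": TCP position; "ee_rot": TCP orientation; "wrist_force": force on the tool from outside, world axes, zero at the start; "torque": the same for the moment, N m; "finger_gap": finger opening in m.
Only numpy, scipy, OpenCV 4.12 (cv2) and the standard library are available. Lean on these libraries where they do the work, as an engineer would, in place of code of your own. Each camera call takes 0.05 s, during which the arm holds its last target.

## Task

Two long pieces of square steel tube have been sawn to length and lie on the plywood board among other stock (a short offcut of the same tube and a round bar). Lay the two long square tubes gently in the shallow two-lane tray, one in each lane, each lying flat on the tray's floor and straight along its lane.

Things in the scene. Friction and masses are not known exactly. Their poses are not given: they have to be found in the camera images.
- tube_a_center (a point): one of the two long pieces of square steel tube, bare grey metal, 25 x 25 mm in section and 170 mm long, about 0.25 kg, lying on the 3 mm thick plywood board, neighbours about 85 mm off. The point is the tube's centre, half-way up (12.5 mm above its underside); x runs along its length, z up at the start.
- tube_b_center (a point): one of the two long pieces of square steel tube, bare grey metal, 25 x 25 mm in section and 170 mm long, about 0.25 kg, lying on the 3 mm thick plywood board, neighbours about 85 mm off. The point is the tube's centre, half-way up (12.5 mm above its underside); x runs along its length, z up at the start. Same as the other; either may go in either lane.
- tray: shallow open aluminium tray fixed to the bench, 256 x 137 mm, 14 mm high, floor and walls 3 mm thick, split by a 3 mm wall into two equal lanes along x, each 250 x 64 mm inside. Origin: centre of its underside, on the bench top; x along the lanes, y across, z up. Lane centres: x = 0, y = +33.5 and -33.5 mm. A tube lying in a lane has its centre 15.5 mm above the bench.
Things that resemble listed ones, but are neither listed nor needed, are in the scene too. Leave any blue or turquoise look-alike of the part that bears tube_b_center alone. Leave any yellow look-alike of the part that bears tube_a_center alone.

How it is judged:
By the outcome, as a careful person would: the job done as asked, in the order asked, and still so for the second after the job is handed in, with the robot touching nothing.
It also fails if it takes over 67 s, if anything falls off the work surface, if the arm or the gripper's body presses on something with over 40 N, if the wrist force passes 120 N, or if a joint passes its speed limit or range.

## Working session

There is one attempt and no reset: what is moved stays moved. The work goes in short steps, Python scripts to look and compute and a tool call to move; the robot and the scene stay as the last step left them, time stands still between calls to the robot, and variables do not carry over. Pictures are saved under pics/ and viewed, and the job is handed in when it is done.

Besides the shell and the picture viewer there is one more tool, called after "Emit:" as name([rows], argument=value, ...), one row to a line, values as JSON. drive_tool: Moves the arm, as the interface text tells. Its arguments: {"type":"object","properties":{"steps":{"type":"array","items":{"type":"array","items":{"type":"array","items":{"type":"number"}}}},"newtons":{"type":"number"}},"required":["steps"]}

```bash
mkdir -p pics
cat > h.py <<'E'
import numpy as np, cv2
from workcell import env, vision
def cam(name, st=None):
    p=vision.camera_params(name); f=210/np.tan(np.radians(p['vertical_fov'])/2)
    K=np.array([[f,0,p['cx']],[0,f,p['cy']],[0,0,1.]])
    if 'rvec' in p:
        R=cv2.Rodrigues(np.array(p['rvec'],float))[0]; t=np.array(p['tvec'],float).ravel()
        return K,R.T,-R.T@t,p
    T=np.eye(4);T[:3,:3]=np.array(st['ee_rot']).reshape(3,3);T[:3,3]=st['ee_pos']
    M=T@np.array(p['T_tool_cam']).reshape(4,4)
    return K,M[:3,:3],M[:3,3],p
def ray(c,uv,z):
    K,R,C=c[:3]; d=R@np.linalg.solve(K,[uv[0],uv[1],1.]); return C+d*(z-C[2])/d[2]
def proj(c,P):
    K,R,C=c[:3]; q=K@(R.T@(np.array(P)-C)); return q[:2]/q[2]
def shot(name,fn):
    st=env.get_state(); im=vision.capture(name); cv2.imwrite('pics/'+fn,im[:,:,::-1]); return st,im
E
python3 - <<'E'
from h import *
import pickle
for n in ['scene','side','wrist']:
    st,im=shot(n,n+'0.png'); c=cam(n,st); print(n,c[3]); print(c[2])
pickle.dump(st,open('st0.pkl','wb'))
print(st)
E
```

```text
scene {'vertical_fov': 56.65935343138024, 'cx': 283.56965440359954, 'cy': 207.13993564976332, 'rvec': array([ 1.17916333,  2.33773183, -0.94056078]), 'tvec': array([ 0.18992284, -0.29677333,  1.27280063])}
[1.01041457 0.48459175 0.69885605]
side {'vertical_fov': 51.250630697389, 'cx': 287.92657724840825, 'cy': 204.61553342355128, 'rvec': array([ 2.10747309, -0.50019373,  0.28983977]), 'tvec': array([-0.40180895,  0.22357193,  0.78707088])}
[ 0.10514836 -0.65542682  0.62471987]
wrist {'vertical_fov': 71.27544430562216, 'cx': 279.6622543028863, 'cy': 204.98401329281026, 'T_tool_cam': array([[ 9.99999746e-01,  5.78893799e-04, -4.15963465e-04,
         6.03349296e-04],
       [-4.62208583e-04,  9.70801673e-01,  2.39883093e-01,
        -6.67781516e-02],
       [ 5.42684862e-04, -2.39882840e-01,  9.70801694e-01,
        -1.72497524e-01],
       [ 0.00000000e+00,  0.00000000e+00,  0.00000000e+00,
         1.00000000e+00]])}
[0.15750989 0.68574373 0.38586543]
{'time': 0.1, 'joint_positions': array([ 6.97098553e+01,  2.17349439e+01,  9.93916738e+01,  5.92027202e-04,
        5.89280580e+01, -1.90608549e+00]), 'joint_vel': array([ 0.0364024 , -0.14377283, -0.13900151,  0.10493754, -0.07261222,
       -0.01361123]), 'effort': array([ 1.07428725e-03, -7.65038753e+01, -4.35297453e+01,  6.51491527e-02,
        3.98183044e-02, -5.96425821e-05]), 'ee_pos': array([0.22063103, 0.66395614, 0.21336585]), 'ee_rot': array([[ 3.15389933e-01,  9.48962104e-01, -3.39217756e-04],
       [ 9.48961686e-01, -3.15390112e-01, -8.91988040e-04],
       [-9.53448773e-04, -4.05806061e-05, -9.99999545e-01]]), 'wrist_force': array([-0.01813528, -0.88110475, -0.13859524]), 'torque': array([-0.05281659,  0.02925725, -0.02862219]), 'finger_gap': 0.09141332011575572}
```

View pics/scene0.png

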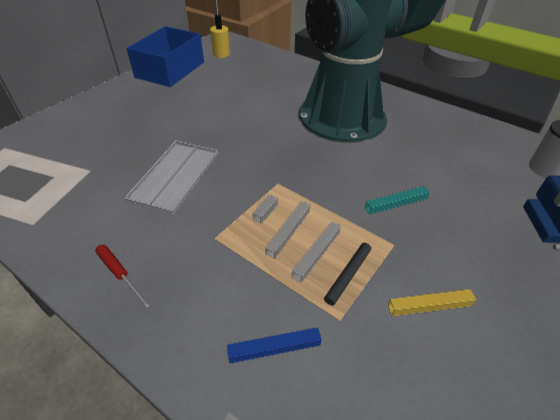

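View pics/side0.png

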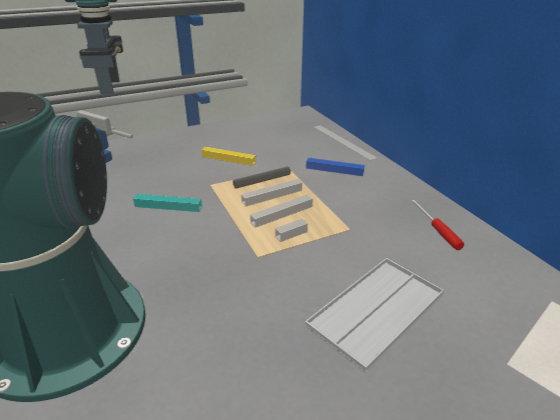

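View pics/wrist0.png

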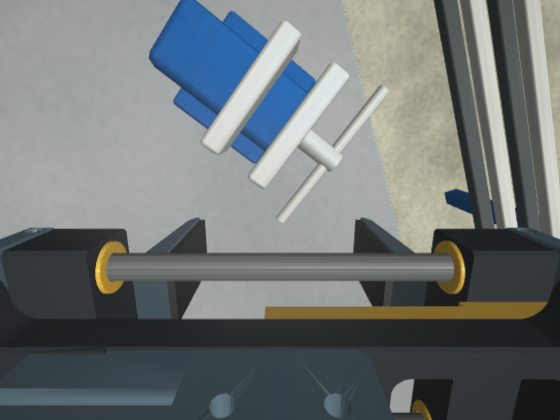

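Scene view: the board holds the grey offcut at (265,208), long grey tubes at (288,229) and (317,251), and the black round bar at (348,273). The teal (397,200), yellow (432,302) and blue (274,345) look-alikes stay where they are. The tray is at (173,176). In the side view the tubes are at (272,192) and (282,210), the offcut at (291,230), and the tray at (375,311). I choose the two long grey ones and check them in a close crop.

Run:
```python
from h import *
a=cv2.imread('pics/scene0.png'); b=cv2.imread('pics/side0.png')
def seg(im,box,name):
    x0,y0,x1,y1=box; hsv=cv2.cvtColor(im,cv2.COLOR_BGR2HSV)
    board=cv2.inRange(hsv,(8,60,120),(28,200,255))
    cnt=max(cv2.findContours(board,cv2.RETR_EXTERNAL,2)[0],key=cv2.contourArea)
    hull=np.zeros_like(board); cv2.fillPoly(hull,[cv2.convexHull(cnt)],255)
    hull=cv2.erode(hull,np.ones((3,3)))
    m=cv2.inRange(hsv,(0,0,95),(180,45,255))&hull
    cs=[c for c in cv2.findContours(m,cv2.RETR_EXTERNAL,2)[0] if cv2.contourArea(c)>60]
    for c in cs:
        r=cv2.minAreaRect(c); print(name,[np.round(v,1) for v in r], cv2.contourArea(c))
    return m
seg(a,(0,0,0,0),'scene');seg(b,(0,0,0,0),'side')
A=cv2.resize(a[180:320,210:400],None,fx=4,fy=4,interpolation=cv2.INTER_CUBIC);cv2.imwrite('pics/c1.png',A)
B=cv2.resize(b[160:260,200:360],None,fx=5,fy=5,interpolation=cv2.INTER_CUBIC);cv2.imwrite('pics/c2.png',B)
B=cv2.resize(b[250:370,300:450],None,fx=4.8,fy=4.8,interpolation=cv2.INTER_CUBIC);cv2.imwrite('pics/c3.png',B)
B=cv2.resize(a[130:220,120:225],None,fx=6,fy=6,interpolation=cv2.INTER_CUBIC);cv2.imwrite('pics/c4.png',B)
```

```text
scene [array([315.7, 250.8]), array([14.5, 70.5]), np.float64(37.4)] 869.5
scene [array([287.3, 228.8]), array([14. , 65.7]), np.float64(36.3)] 772.5
scene [array([264.7, 208.7]), array([13.4, 30.9]), np.float64(41.2)] 349.5
side [array([290.6, 229.7]), array([14.3, 33.6]), np.float64(70.0)] 403.0
side [array([280.9, 210.3]), array([13.6, 64.9]), np.float64(70.6)] 768.5
side [array([271.4, 192. ]), array([12.5, 61.9]), np.float64(74.7)] 680.5
```

View pics/c1.png

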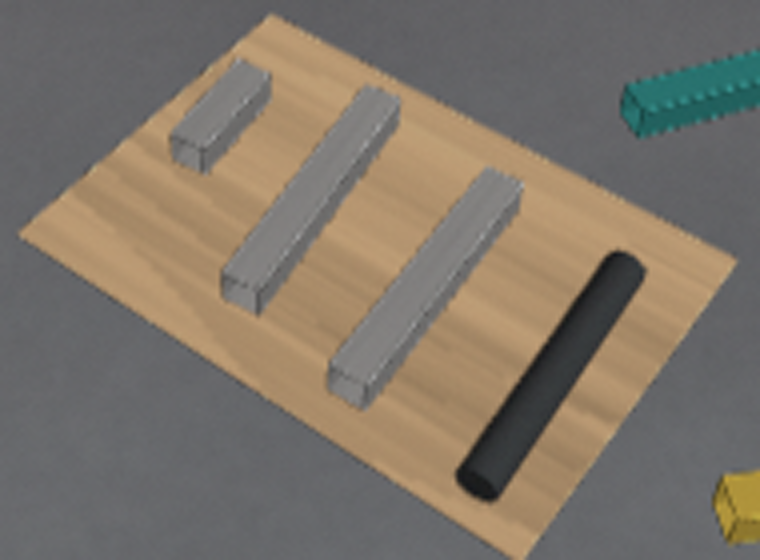

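View pics/c2.png

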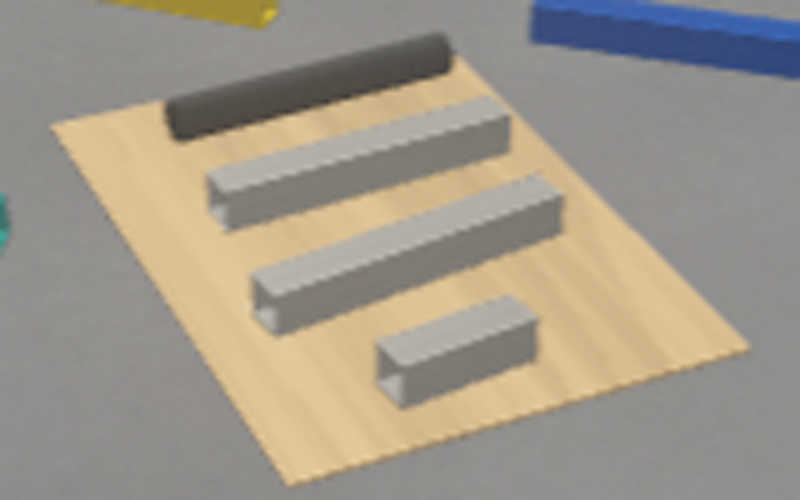

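View pics/c3.png

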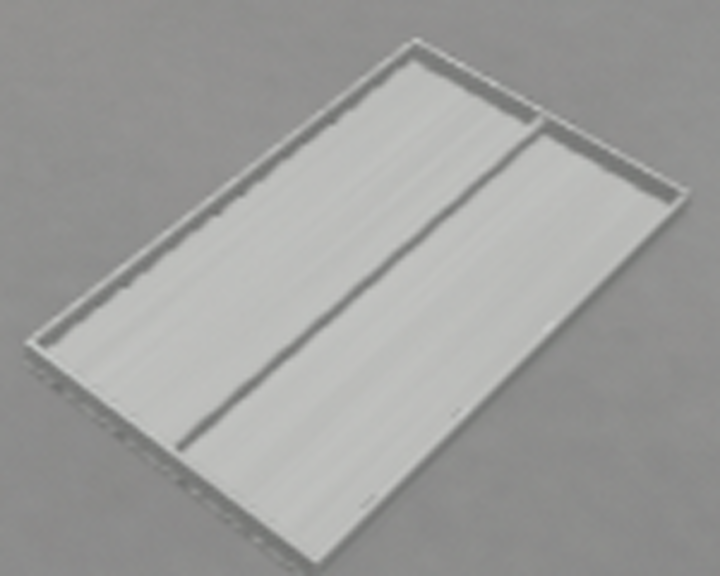

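View pics/c4.png

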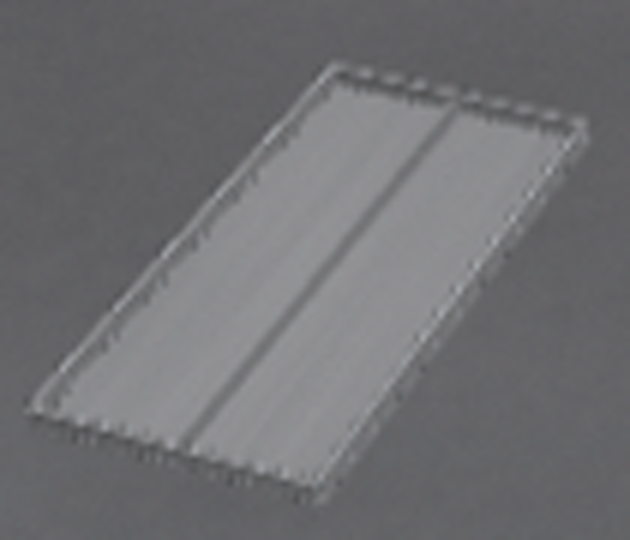

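The crops confirm two full-length grey square tubes with open ends, a clearly shorter offcut, and a black round bar. I'll cast rays through the top corners from both views.

Run:
```python
from h import *
def w(c,o,s,pts,z): return np.array([ray(c,(o[0]+(x+.5)/s-.5,o[1]+(y+.5)/s-.5),z) for x,y in pts])
S=cam('scene');D=cam('side')
def rep(n,W):
    ctr=W.mean(0); r=cv2.minAreaRect((W[:,:2]*1000).astype(np.float32))
    e=[np.linalg.norm(W[i]-W[(i+1)%4]) for i in range(4)]
    L=[W[(i+1)%4]-W[i] for i in range(4)]; k=0 if e[0]+e[2]>e[1]+e[3] else 1
    d=L[k]-L[k+2]; print(n,ctr.round(4),'edges',np.round(e,4),'ang',np.degrees(np.arctan2(d[1],d[0])).round(1)%180)
rep('tray scene',w(S,(120,130),6,[(335,65),(587,130),(318,490),(35,408)],.014))
rep('tray side',w(D,(300,250),4.8,[(413,40),(688,192),(318,563),(30,345)],.014))
rep('T1 scene',w(S,(210,180),4,[(365,86),(401,97),(260,292),(222,272)],.028))
rep('T1 side',w(D,(200,160),5,[(252,272),(278,296),(562,198),(542,176)],.028))
rep('T2 scene',w(S,(210,180),4,[(487,168),(523,184),(367,384),(329,362)],.028))
rep('T2 side',w(D,(200,160),5,[(207,174),(232,193),(510,118),(490,97)],.028))
st=env.get_state();R=np.array(st['ee_rot']);print('jaw x ang',np.degrees(np.arctan2(R[1,0],R[0,0])))
```

```text
tray scene [ 0.5332 -0.2084  0.014 ] edges [0.1374 0.251  0.1339 0.2536] ang 17.9
tray side [ 0.5321 -0.2132  0.014 ] edges [0.1345 0.254  0.1338 0.253 ] ang 18.0
T1 scene [0.512  0.1514 0.028 ] edges [0.0235 0.1717 0.0249 0.1676] ang 6.7
T1 side [0.5117 0.1484 0.028 ] edges [0.024  0.1646 0.0228 0.1688] ang 5.4
T2 scene [0.5264 0.2393 0.028 ] edges [0.0232 0.1682 0.0236 0.1669] ang 1.7
T2 side [0.5262 0.2359 0.028 ] edges [0.0228 0.163  0.0246 0.1686] ang 1.9
jaw x ang 71.61883581969397
```

Emit:
drive_tool([
  [[6.5,2,-3,0,2],[6.5,5,-7,-1,5],[6.5,8,-11,-1.5,7],[6.5,11,-15,-2,9],[6.5,14,-19,-3,11],[6.5,17,-23,-3.5,13],[6.5,20,-27,-4,15],[6.5,23,-31,-5,17],[6.5,26,-35,-6,19],[6.5,28.5,-39.5,-6.4,20.2],[6.5,30,-42,-6.4,20.2],[6.5,30.5,-42.6,-6.4,20.2],[6.5,30.5,-42.6,-6.4,20.2],[6.5,30.5,-42.6,-6.4,20.2],[6.5,30.5,-42.6,-6.4,20.2],[6.5,30.5,-42.6,-6.4,20.2]],
], newtons=25)

```text
time: 1.75
ee_pos: [0.5252, 0.2392, 0.15]
ee_rot: [[-0.033, 0.999, -0.0], [0.999, 0.033, 0.0], [0.0, -0.0, -1.0]]
wrist_force: [0.3, 0.1, -0.9]
finger_gap: 0.0652
```

Run:
```python
from h import *
st,im=shot('wrist','w1.png')
print(st['time'],st['ee_pos'],st['ee_rot'],st['joint_vel'].round(2),st['joint_positions'].round(1))
```

```text
1.75 [0.52518484 0.23923654 0.14995186] [[-3.31881502e-02  9.99449121e-01 -4.52215211e-05]
 [ 9.99449122e-01  3.31881506e-02  7.64242741e-06]
 [ 9.13903601e-06 -4.49429715e-05 -9.99999999e-01]] [-0.23  0.13 -0.06  0.07  0.   -0.11] [ 22.2  15.8 115.5   0.   48.7 -69.7]
```

View pics/w1.png

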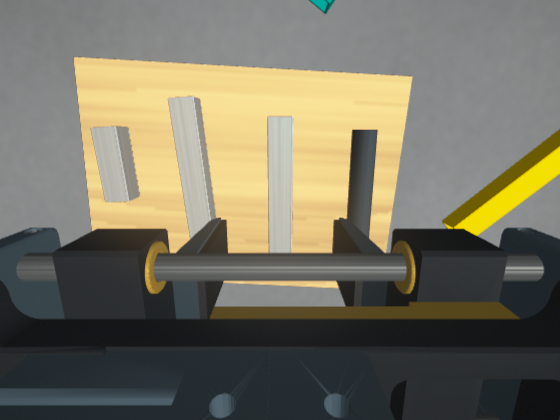

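The wrist view shows tube T2 from (280,117) down between the fingers, T1 at (190,150), the offcut at (115,163), and the bar at (362,180). Next I measure the tube edges here.

```bash
cat >> h.py <<'E'
def edges(im,c,rows,lo,hi,z):
    g=cv2.cvtColor(im,cv2.COLOR_RGB2HSV)[:,:,1].astype(int)
    P=[]
    for r in rows:
        m=np.where(g[r,lo:hi]<45)[0]
        if len(m)<5: continue
        P.append((r,lo+m[0]-.5,lo+m[-1]+.5))
    P=np.array(P); out=[]
    for k in (1,2):
        W=np.array([ray(c,(p[k],p[0]),z)[:2] for p in P]); 
        l=cv2.fitLine(W.astype(np.float32),cv2.DIST_HUBER,0,1e-4,1e-4).ravel(); 
        if l[0]<0:l[:2]*=-1
        out.append(l); print('edge ang',np.degrees(np.arctan2(l[1],l[0])).round(2),'pt',l[2:].round(4),'x range',W[:,0].min().round(4),W[:,0].max().round(4))
    return P,out
E
python3 - <<'E'
from h import *
st=env.get_state(); im=cv2.imread('pics/w1.png')[:,:,::-1].copy(); c=cam('wrist',st)
P,o=edges(im,c,range(125,245,4),255,310,.028); print(P[[0,-1]])
for l in o: print('y at x=.526',l[3]+(.526-l[2])*l[1]/l[0])
P,o=edges(im,c,range(105,210,4),160,222,.028); print(P[[0,-1]])
print('far end T2',ray(c,(280,117),.028),'far end T1',ray(c,(184,98),.028))
print('T1 left at .512',o[0][3]+(.512-o[0][2])*o[0][1]/o[0][0])
E
```

```text
edge ang 2.05 pt [0.5233 0.2276] x range 0.4519 0.5713
edge ang 1.82 pt [0.5224 0.2518] x range 0.4511 0.5705
[[125.  267.5 292.5]
 [241.  268.5 291.5]]
y at x=.526 0.22765143
y at x=.526 0.25190485
edge ang 6.37 pt [0.4864 0.1361] x range 0.4366 0.5389
edge ang 6.34 pt [0.4936 0.1669] x range 0.4356 0.5379
[[105.  168.5 200.5]
 [209.  185.5 214.5]]
far end T2 [0.44402076 0.23700816 0.028     ] far end T1 [0.42977899 0.14529061 0.028     ]
T1 left at .512 0.13895833
```

Emit:
drive_tool([
  [[6.5,0.1,0,-3,0],[6.5,0.1,0,-6,0],[6.5,0.1,0,-9,0],[6.5,0.1,0,-11,0],[6.5,0.1,0,-12.5,0],[6.5,0.1,0,-13.3,0],[6.5,0.1,0,-13.8,0],[6.5,0.1,0,-13.8,0],[6.5,0.1,0,-13.8,0],[2,0.1,0,-13.8,0],[2,0.1,0,-13.8,0],[2,0.1,0,-13.8,0],[2,0.1,0,-13.8,0],[2,0.1,0,-13.8,0],[2,0.1,0,-13.8,0],[2,0.1,0,-13.8,0]],
], newtons=25)

```text
time: 3.4
ee_pos: [0.5268, 0.2383, 0.012]
ee_rot: [[-0.032, 0.999, -0.0], [0.999, 0.032, 0.0], [0.0, -0.0, -1.0]]
wrist_force: [-0.3, 1.3, 1.7]
finger_gap: 0.0252
```

Emit:
drive_tool([
  [[2,0,0,0.5,0],[2,0,0,1.5,0],[2,0,0,3,0],[2,0,0,5,0],[2,0,0,7,0],[2,0,0,9,0],[2,0,0,11,0],[2,0,0,12.5,0],[2,0,0,13.5,0],[2,0,0,14,0],[2,0,0,14,0]],
])

```text
time: 4.5
ee_pos: [0.5269, 0.2384, 0.1524]
ee_rot: [[-0.032, 0.999, 0.001], [0.999, 0.032, 0.0], [0.0, 0.001, -1.0]]
wrist_force: [0.1, -0.4, -2.5]
finger_gap: 0.0249
```

Emit:
drive_tool([
  [[2,0,-1,0,0.5],[2,0,-3,0,1.5],[2,0,-6,0,3],[2,0.2,-9.5,0,4.5],[2,0.4,-13,0,5.5],[2,0.6,-16.5,0,6.5],[2,0.8,-20,0,7.5],[2,1,-23.5,0,8.5],[2,1.2,-27,0,9.5],[2,1.4,-30.5,0,10.5],[2,1.6,-34,0,11.5],[2,1.6,-37.5,0,12.5],[2,1.6,-41,0,13.5],[2,1.6,-44,0,14.5],[2,1.6,-46.2,0,15.4],[2,1.6,-47.6,0,16],[2,1.6,-48.1,0,16.1],[2,1.6,-48.1,0,16.1],[2,1.6,-48.1,0,16.1],[2,1.6,-48.1,0,16.1]],
])

```text
time: 6.5
ee_pos: [0.5426, -0.242, 0.1518]
ee_rot: [[-0.308, 0.951, -0.0], [0.951, 0.308, 0.0], [0.0, -0.0, -1.0]]
wrist_force: [-0.5, -0.1, -3.4]
finger_gap: 0.0249
```

Run:
```python
from h import *
import pickle
st,im=shot('wrist','w2.png'); pickle.dump(st,open('st2.pkl','wb'))
print(st['time'],st['ee_pos'],st['ee_rot'],st['finger_gap'],st['joint_positions'].round(1))
A=cv2.resize(im[60:300,130:440],None,fx=2.5,fy=2.5,interpolation=cv2.INTER_CUBIC);cv2.imwrite('pics/w2c.png',A[:,:,::-1])
shot('side','s2.png')
```

```text
6.5 [ 0.5425973  -0.24198303  0.15175269] [[-3.08255886e-01  9.51303418e-01 -3.41061130e-04]
 [ 9.51303421e-01  3.08255972e-01  2.38717622e-04]
 [ 3.32227019e-04 -2.50866508e-04 -9.99999913e-01]] 0.02494850065585829 [ -26.3   17.1  113.5    0.    49.5 -134.2]
```

View pics/w2.png

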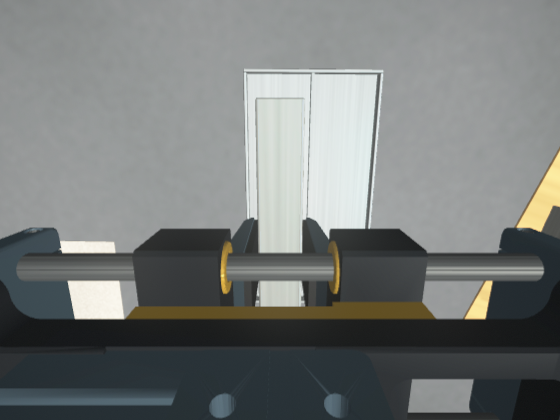

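View pics/s2.png

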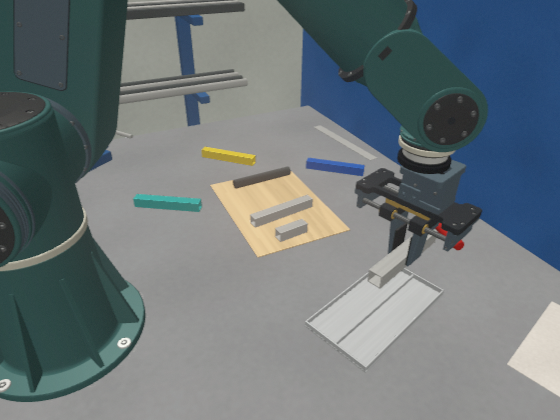

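The tube is held level over the left part of the wrist view (256–304 columns at row 98). The tray's end wall is at row ~71, columns 246–382, with the divider at ~310.

View pics/w2c.png

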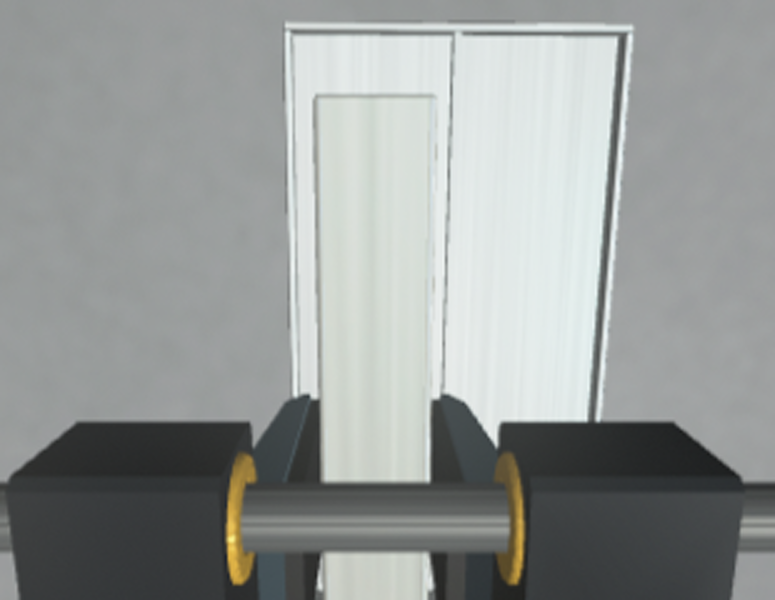

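Run:
```python
from h import *
import pickle
st=pickle.load(open('st2.pkl','rb')); c=cam('wrist',st)
f=lambda x,y,z=.014: ray(c,(130+(x+.5)/2.5-.5,60+(y+.5)/2.5-.5),z)
for n,a,b in [('left',(286,22),(292,398)),('div',(455,30),(443,398)),('right',(633,27),(603,420)),('end',(286,22),(633,27))]:
    A,B=f(*a),f(*b); d=B-A; print(n,A.round(4),B.round(4),np.degrees(np.arctan2(d[1],d[0])).round(2))
L,Rr=f(286,22),f(633,27); m=(L+Rr)/2; print('width',np.linalg.norm(L-Rr))
for ang in (17.5,18,18.5):
  a=np.radians(ang); u=np.array([np.cos(a),np.sin(a)]);v=np.array([-u[1],u[0]])
  ctr=m[:2]+.128*u; print(ang,'tray',ctr.round(4),'lane-',(ctr-.0335*v).round(4),'lane+',(ctr+.0335*v).round(4))
  ee=st['ee_pos'][:2]-(ctr-.0335*v); print('  tool along/across',(ee@u).round(4),(ee@v).round(4))
print('tool y ang',np.degrees(np.arctan2(st['ee_rot'][1,1],st['ee_rot'][0,1])))
# held tube end, z top = .15175+.016
zt=st['ee_pos'][2]+.016
print('tube end', f(315,96,zt),f(437,96,zt))
```

```text
left [ 0.432  -0.3143  0.014 ] [ 0.5784 -0.2686  0.014 ] 17.3
div [ 0.4143 -0.2504  0.014 ] [ 0.5578 -0.2052  0.014 ] 17.46
right [ 0.3917 -0.1844  0.014 ] [ 0.5455 -0.1341  0.014 ] 18.09
end [ 0.432  -0.3143  0.014 ] [ 0.3917 -0.1844  0.014 ] 107.22
width 0.13599052513898022
17.5 tray [ 0.5339 -0.2108] lane- [ 0.544  -0.2428] lane+ [ 0.5239 -0.1789]
  tool along/across -0.0011 0.0012
18 tray [ 0.5336 -0.2098] lane- [ 0.5439 -0.2416] lane+ [ 0.5232 -0.1779]
  tool along/across -0.0014 0.0001
18.5 tray [ 0.5332 -0.2087] lane- [ 0.5439 -0.2405] lane+ [ 0.5226 -0.1769]
  tool along/across -0.0017 -0.001
tool y ang 17.954159256998235
tube end [ 0.46688723 -0.27911625  0.16775269] [ 0.45928066 -0.25568058  0.16775269]
```

Emit:
drive_tool([
  [[2,0,0,-1,0],[2,0,0,-3,0],[2,0,0,-5.5,0],[2,0,0,-8,0],[2,0,0,-10,0],[2,0,0,-11.5,0],[2,0,0,-12.3,0],[2,0,0,-12.8,0],[2,0,0,-13.1,0],[2,0,0,-13.3,0],[2,0,0,-13.5,0],[2,0,0,-13.6,0],[2,0,0,-13.7,0],[2,0,0,-13.8,0],[2,0,0,-13.85,0],[2,0,0,-13.85,0],[2,0,0,-13.85,0],[2,0,0,-13.85,0]],
])

```text
time: 8.4
ee_pos: [0.5428, -0.2427, 0.0135]
ee_rot: [[-0.308, 0.951, 0.0], [0.951, 0.308, -0.0], [-0.0, 0.0, -1.0]]
wrist_force: [-0.0, -0.1, -2.6]
finger_gap: 0.0246
```

Emit:
drive_tool([
  [[2,0,0,-0.03,0],[2,0,0,-0.06,0],[2,0,0,-0.09,0],[2,0,0,-0.12,0],[2,0,0,-0.14,0],[2,0,0,-0.14,0],[2,0,0,-0.14,0]],
])

```text
time: 9.1
ee_pos: [0.5428, -0.2427, 0.012]
ee_rot: [[-0.308, 0.951, 0.0], [0.951, 0.308, -0.0], [-0.0, 0.0, -1.0]]
wrist_force: [-0.1, 0.2, -2.6]
finger_gap: 0.0248
```

Emit:
drive_tool([
  [[2,0,0,-0.02,0],[2,0,0,-0.04,0],[2,0,0,-0.06,0],[2,0,0,-0.06,0],[2,0,0,-0.06,0]],
])

```text
time: 9.6
ee_pos: [0.5427, -0.2427, 0.012]
ee_rot: [[-0.308, 0.951, -0.0], [0.951, 0.308, 0.0], [0.0, -0.0, -1.0]]
wrist_force: [-3.4, 1.7, 8.8]
finger_gap: 0.025
```

Contact is light at about 9 N, so I release with a small opening and rise.

Emit:
drive_tool([
  [[2.7,0,0,0.03,0],[2.9,0,0,0.05,0],[3.1,0,0,0.05,0],[3.2,0,0,0.05,0],[3.2,0,0,0.05,0],[3.2,0,0,0.5,0],[3.2,0,0,1.5,0],[3.2,0,0,3,0],[4,0,0,5,0],[5,0,0,8,0],[6,0,0,11,0],[6.5,0,0,13,0],[6.5,0,0,14,0],[6.5,0,0,14,0]],
])

```text
time: 11.0
ee_pos: [0.5434, -0.243, 0.1533]
ee_rot: [[-0.308, 0.951, 0.003], [0.951, 0.308, -0.001], [-0.002, 0.002, -1.0]]
wrist_force: [0.4, -0.8, 0.5]
finger_gap: 0.0652
```

Run:
```python
from h import *
import pickle
st,im=shot('wrist','w3.png'); pickle.dump(st,open('st3.pkl','wb'))
print(st['time'],st['ee_pos'],st['finger_gap'])
A=cv2.resize(im[40:300,130:440],None,fx=2.3,fy=2.3,interpolation=cv2.INTER_CUBIC);cv2.imwrite('pics/w3c.png',A[:,:,::-1])
```

```text
11.0 [ 0.54344828 -0.2430339   0.15333514] 0.0652360981052359
```

View pics/w3c.png

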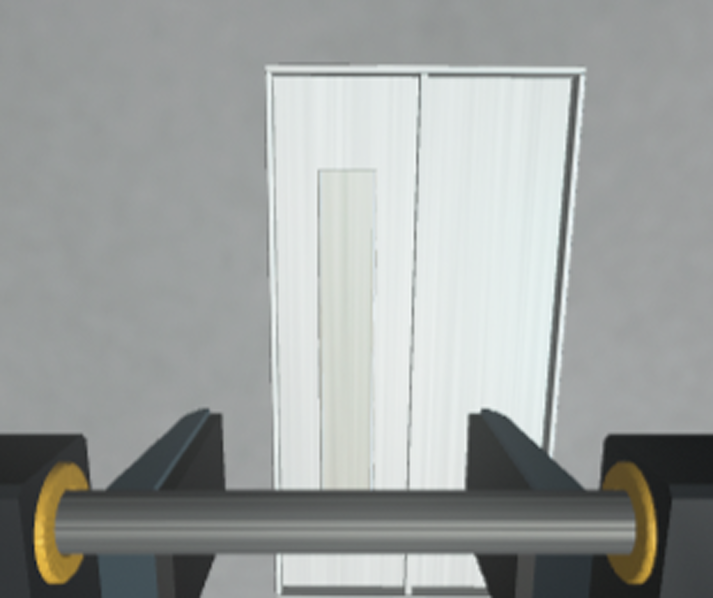

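Tube T2 lies in the left lane, centred and straight (columns 318–376 of a lane 272–418 in the crop). Next, T1.

Emit:
drive_tool([
  [[6.5,0,2,0,-1],[6.5,0,5,0,-2],[6.5,-0.5,9.5,0,-3],[6.5,-1,14,0,-4.5],[6.5,-1.5,18.5,0,-6],[6.5,-2,23,0,-7.5],[6.5,-2.5,27.5,0,-9],[6.5,-3,32,0,-10],[6.5,-3,35.5,0,-11],[6.5,-3,38,0,-11.6],[6.5,-3,39.1,0,-11.6],[6.5,-3,39.4,0,-11.6],[6.5,-3,39.4,0,-11.6],[6.5,-3,39.4,0,-11.6],[6.5,-3,39.4,0,-11.6]],
])

```text
time: 12.55
ee_pos: [0.5128, 0.1504, 0.1513]
ee_rot: [[-0.109, 0.994, -0.0], [0.994, 0.109, -0.0], [-0.0, -0.0, -1.0]]
wrist_force: [-0.2, -0.0, 0.0]
finger_gap: 0.0652
```

Run:
```python
from h import *
st,im=shot('wrist','w4.png'); c=cam('wrist',st)
print(st['time'],st['ee_pos'],'tool y ang',np.degrees(np.arctan2(st['ee_rot'][1,1],st['ee_rot'][0,1])))
P,o=edges(im,c,range(125,240,4),250,320,.028); print(P[[0,-1]])
for l in o: print('y at tool x',l[3]+(st['ee_pos'][0]-l[2])*l[1]/l[0])
```

```text
12.55 [0.51276221 0.15036959 0.151346  ] tool y ang 6.258465125625353
edge ang 6.42 pt [0.5035 0.1386] x range 0.4405 0.5554
edge ang 6.89 pt [0.5122 0.1639] x range 0.4379 0.5527
[[125.  268.5 293.5]
 [237.  269.5 292.5]]
y at tool x 0.1396426613255831
y at tool x 0.16400080124700864
```

View pics/w4.png

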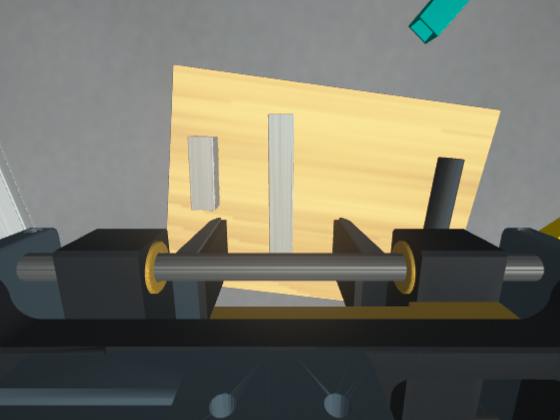

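T1 sits centred between the jaws (columns 268–293). The correction needed is +1.5 mm in y and +0.3°.

Emit:
drive_tool([
  [[6.5,0.1,0.15,-3,0.3],[6.5,0.1,0.15,-6,0.3],[6.5,0.1,0.15,-9,0.3],[6.5,0.1,0.15,-11,0.3],[6.5,0.1,0.15,-12.5,0.3],[6.5,0.1,0.15,-13.3,0.3],[6.5,0.1,0.15,-13.9,0.3],[6.5,0.1,0.15,-13.9,0.3],[6.5,0.1,0.15,-13.9,0.3],[2,0.1,0.15,-13.9,0.3],[2,0.1,0.15,-13.9,0.3],[2,0.1,0.15,-13.9,0.3],[2,0.1,0.15,-13.9,0.3],[2,0.1,0.15,-13.9,0.3],[2,0.1,0.15,-13.9,0.3],[2,0.1,0.15,-13.9,0.3]],
])

```text
time: 14.2
ee_pos: [0.5138, 0.1528, 0.0125]
ee_rot: [[-0.115, 0.993, -0.0], [0.993, 0.115, -0.0], [-0.0, -0.0, -1.0]]
wrist_force: [0.0, -0.6, 3.0]
finger_gap: 0.0246
```

Emit:
drive_tool([
  [[2,0,0,0.5,0],[2,0,0,1.5,0],[2,0,0,3,0],[2,0,0,5,0],[2,0,0,7,0],[2,0,0,9,0],[2,0,0,11,0],[2,0,0,12.5,0],[2,0,0,13.5,0],[2,0,0,14,0],[2,0,0,14,0]],
])

```text
time: 15.3
ee_pos: [0.5138, 0.1528, 0.1528]
ee_rot: [[-0.115, 0.993, 0.001], [0.993, 0.115, 0.0], [0.0, 0.001, -1.0]]
wrist_force: [0.3, 0.9, -2.6]
finger_gap: 0.0249
```

Emit:
drive_tool([
  [[2,0,-1,0,0.5],[2,0,-3,0,1.5],[2,0,-6,0,3],[2,0.2,-9.5,0,4],[2,0.4,-13,0,5],[2,0.6,-16.5,0,6],[2,0.8,-20,0,7],[2,1,-23.5,0,8],[2,1,-27,0,9],[2,1,-30,0,10],[2,1,-32,0,11],[2,1,-33,0,11.3],[2,1,-33.1,0,11.3],[2,1,-33.1,0,11.3],[2,1,-33.1,0,11.3],[2,1,-33.1,0,11.3]],
])

```text
time: 16.9
ee_pos: [0.5237, -0.1774, 0.1524]
ee_rot: [[-0.309, 0.951, -0.0], [0.951, 0.309, 0.0], [0.0, -0.0, -1.0]]
wrist_force: [-0.1, 1.4, -2.4]
finger_gap: 0.0246
```

Run:
```python
from h import *
import pickle
st,im=shot('wrist','w5.png'); pickle.dump(st,open('st5.pkl','wb'))
print(st['time'],st['ee_pos'],'tool y ang',np.degrees(np.arctan2(st['ee_rot'][1,1],st['ee_rot'][0,1])))
A=cv2.resize(im[60:300,130:440],None,fx=2.5,fy=2.5,interpolation=cv2.INTER_CUBIC);cv2.imwrite('pics/w5c.png',A[:,:,::-1])
```

```text
16.9 [ 0.52373887 -0.17739729  0.15238041] tool y ang 17.970981753741153
```

View pics/w5c.png

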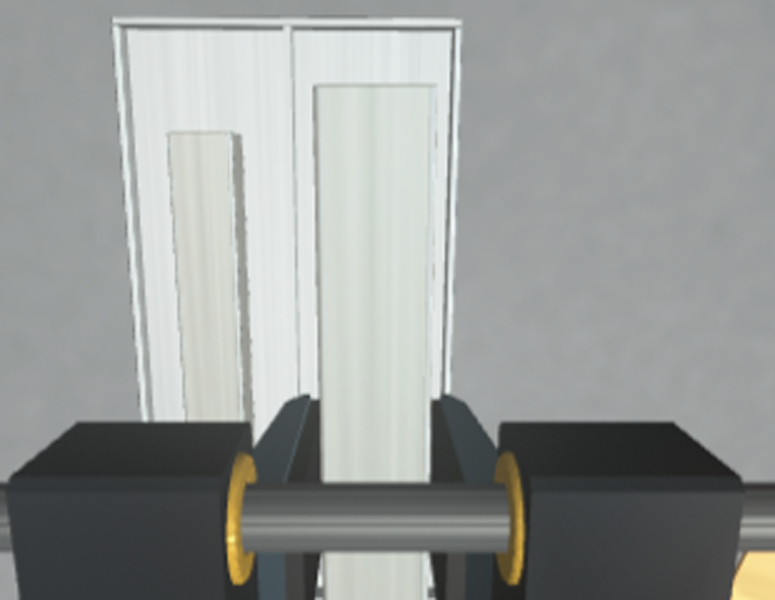

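The held tube is centred between the divider and the right wall (375 vs 373.5 px in the crop). I lower it.

Emit:
drive_tool([
  [[2,0,0,-1,0],[2,0,0,-3,0],[2,0,0,-5.5,0],[2,0,0,-8,0],[2,0,0,-10,0],[2,0,0,-11.5,0],[2,0,0,-12.3,0],[2,0,0,-12.8,0],[2,0,0,-13.1,0],[2,0,0,-13.3,0],[2,0,0,-13.5,0],[2,0,0,-13.6,0],[2,0,0,-13.7,0],[2,0,0,-13.8,0],[2,0,0,-13.85,0],[2,0,0,-13.85,0],[2,0,0,-13.85,0],[2,0,0,-13.85,0]],
])

```text
time: 18.75
ee_pos: [0.5238, -0.1782, 0.014]
ee_rot: [[-0.308, 0.951, 0.0], [0.951, 0.308, -0.0], [-0.0, 0.0, -1.0]]
wrist_force: [0.1, 0.1, -2.6]
finger_gap: 0.025
```

Emit:
drive_tool([
  [[2,0,0,-0.03,0],[2,0,0,-0.06,0],[2,0,0,-0.09,0],[2,0,0,-0.11,0],[2,0,0,-0.13,0],[2,0,0,-0.13,0],[2,0,0,-0.13,0]],
])

```text
time: 19.45
ee_pos: [0.5237, -0.1782, 0.0126]
ee_rot: [[-0.308, 0.951, -0.0], [0.951, 0.308, -0.0], [0.0, -0.0, -1.0]]
wrist_force: [-0.4, 0.9, -2.8]
finger_gap: 0.025
```

Emit:
drive_tool([
  [[2,0,0,-0.02,0],[2,0,0,-0.04,0],[2,0,0,-0.05,0],[2,0,0,-0.05,0]],
])

```text
time: 19.85
ee_pos: [0.5237, -0.1782, 0.0125]
ee_rot: [[-0.308, 0.951, -0.0], [0.951, 0.308, 0.0], [0.0, -0.0, -1.0]]
wrist_force: [-3.4, 1.1, 6.7]
finger_gap: 0.0248
```

It touches the floor lightly, so I release and rise.

Emit:
drive_tool([
  [[2.7,0,0,0.03,0],[2.9,0,0,0.05,0],[3.1,0,0,0.05,0],[3.2,0,0,0.05,0],[3.2,0,0,0.05,0],[3.2,0,0,0.5,0],[3.2,0,0,1.5,0],[3.2,0,0,3,0],[4,0,0,5,0],[5,0,0,8,0],[6,0,0,11,0],[6.5,0,0,13,0],[6.5,0,0,15,0],[6.5,0,0,17,0],[6.5,0,0,18,0],[6.5,0,0,18,0]],
])

```text
time: 21.45
ee_pos: [0.5245, -0.1785, 0.1941]
ee_rot: [[-0.308, 0.951, 0.003], [0.951, 0.308, -0.001], [-0.002, 0.002, -1.0]]
wrist_force: [1.2, -0.6, -0.7]
finger_gap: 0.0647
```

Run:
```python
from h import *
st,im=shot('wrist','w6.png')
print(st['time'],st['ee_pos'],st['wrist_force'])
A=cv2.resize(im[40:300,130:440],None,fx=2.3,fy=2.3,interpolation=cv2.INTER_CUBIC);cv2.imwrite('pics/w6c.png',A[:,:,::-1])
st,im=shot('side','s6.png')
A=cv2.resize(im[130:390,180:470],None,fx=2.3,fy=2.3,interpolation=cv2.INTER_CUBIC);cv2.imwrite('pics/s6c.png',A[:,:,::-1])
shot('scene','sc6.png')
```

```text
21.45 [ 0.52446865 -0.1784625   0.19413193] [ 1.24372652 -0.57449499 -0.6637204 ]
```

View pics/w6c.png

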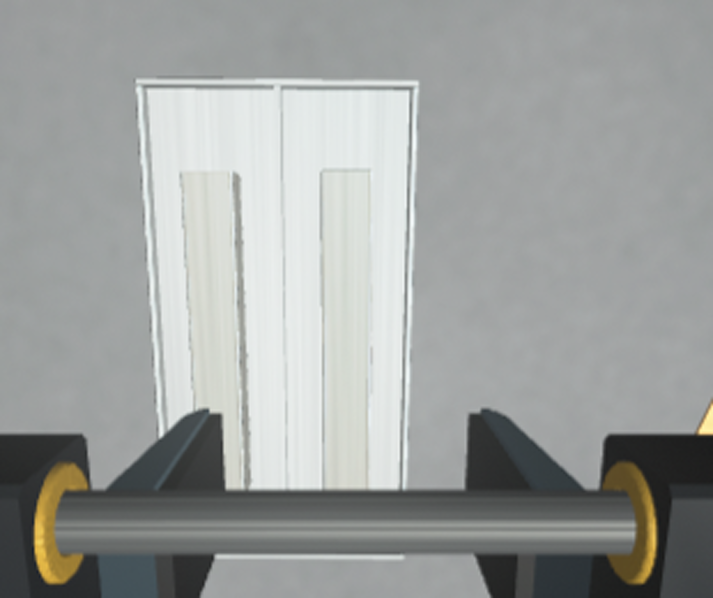

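View pics/s6c.png

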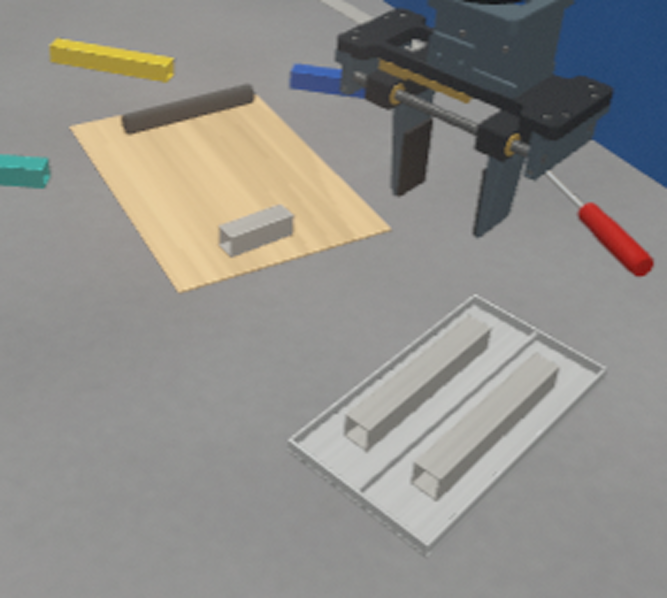

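Both views show each tube flat, straight and centred in its own lane, with the offcut and bar undisturbed and the gripper clear. I hand the job in.

```bash
python3 -c "
from workcell import env
print(env.close_job())"
```

```text
the job is handed in; nothing more can be done
None
```

Both long grey square tubes are in the tray, one in each lane. I lowered each until it touched the floor lightly, at under 10 N, before releasing it. The job was handed in at about 21.6 s of the 67 s allowed.

My last wrist and side pictures show both tubes lying flat, straight and near the middle of their lanes. The offcut and bar look unmoved on the board, no coloured look-alike was touched, and the gripper was clear above the tray.

The scene and side cameras disagreed by about 3–5 mm in y. I used wrist-camera measurements instead, which agreed with the scene view to about 1–2 mm. No check failed.

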